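# Set the pastry warmer's timer without shifting its heat ring

## Robot

A 6-joint arm with a two-finger parallel gripper is mounted at the origin on the work surface; the furniture and walls round the work are solid. World frame = base frame: x ahead of the robot, y to its left, z up, the work surface at z = 0. Lengths are in mm, angles in degrees, forces in N, time in s.
With the tool pointing down it reaches from about 275 to 825 mm from the base axis. Payload 4.9 kg.
Tool frame: the origin (TCP) lies at the very end of the fingers, on their centre line; the grasp point (between the pads) lies 19 mm behind it; z points along the fingers, y is the line along which they close (so a half turn about z gives the same grasp; the last joint's range is limited). The gripper opens to 85 mm and grips with 20 to 120 N. Pads are 22 mm wide; open, the fingers measure 114 mm over their backs; the gripper's body (76 mm by 85 mm) begins 54 mm behind the grasp point. The pads swing forward as they close: fully open they stand 13 mm farther back than shut.
Start: joints at [-73.579, 18.69, -11.035, 60.275, 0, 82.311], TCP at [224.683, -502.032, 231.281] pointing down, gripper open.
Joint ranges: [-152.03, 152.03], [-55.5, 102.48], [-74.3, 77.21], [-110.64, 120.58], [-84.22, 78.4], [-180, 180]. Speed limits (degrees/s): [147.25, 147.25, 180, 180, 180, 180].

## Interface

Orientations are given as [roll, pitch, yaw] about the fixed x, y, z axes, in that order (R = Rz(yaw) Ry(pitch) Rx(roll)).
In Python, from workcell import state, grab_frame, camera_params, order gives the robot as it stands.
- The arm moves only by the shell command python3 -m creep 'ROWS' [FORCE]. ROWS is JSON, a list of rows, each a list of 3 entries, a list of its own where there are three numbers: the shift along the tool's x, y, z in m, then the turn about the tool's z in rad, then the closure, from -1 (fully open) to 1 (shut). A call has 1 to 20 rows; each row shifts and turns the commanded pose from where the row before left it, along the tool's axes as they then stand; what a row does not reach is not made up. A row lasts 1/12 s, in which the tool goes at most 41.7 mm and 7.16 degrees, less where a joint would pass 70% of its speed; a pose out of reach is approached as far as the arm can. A call with a gripper value outside its range is refused whole. The fingers move at their own pace and stop on an object; FORCE is the grip in N (left out, the last holds). Time passes only in rows, so rows that do not move let the fingers close. It gives the time, the measured TCP pose, the force, the opening and the grip force at its end, in the units of the state.
- state(): the state, without advancing time (a new reading comes with each control period).
- grab_frame(name): name is "scene" or "top" or "wrist"; returns the picture (384x512x3 uint8, red, green, blue); there is no depth.
- camera_params(name): a dict with "K" (3x3 intrinsics, pixels), "D" ([k1, k2, p1, p2, k3] as OpenCV has them; the pictures are not rectified), "extrinsics" (4x4, takes a point from world to camera coordinates). Camera axes: x right, y down, z forward; pixel columns grow to the right and rows downward; lengths in mm; the calibration is good to about 2 mm. A picture is of the moment at which its call begins: read the wrist's pose just before it. camera_params takes no time and is no camera call; for the wrist camera it gives the pose at the moment of the call.
- order.job_done(): hands the job in; it is judged then, once.
The state is a dict: "time": time; "qpos": joint angles; "joint_vel": joint speeds; "effort": joint torques, N m; "eef_pos": TCP position; "tool_rot": TCP orientation; "wrist_force": force on the tool from outside, world axes, zero at the start; "moment": the same for the moment, N m; "grip_width": opening from 0.0 (shut) to 1.0 (fully open); "finger_force": force on a finger pad.
Only numpy, scipy, OpenCV 4.12 (cv2) and the standard library are available. Lean on these libraries where they do the work, as an engineer would, in place of code of your own. Each camera call takes 0.05 s, during which the arm holds its last target. There are 200 camera calls.

## Task

Warm the two buns for 20 minutes: shut the warmer's clear hood over them, then press the small white inner knob of the double control down just far enough to free it, turn it clockwise to the green dot and let it spring fully up there. The heat is already right, so the black ring round the knob must not turn along; press gently, feel how deep it goes, never force it while it is still locked, and do not push the card reader, the red tin or the price card about.

Things in the scene. Friction and masses are not known exactly. Their poses are not given: they have to be found in the camera images.
- warmer: Pastry warmer, a steel box 240 deep (x) x 370 wide (y) x 62 high, fixed. Origin: middle of the underside; x to its back, y to its left, z up. On top at the left a hot plate with two buns and a clear hood, at the right a grey control panel (top at z 64) with a double control, axis at x -22, y -130: black outer ring, white inner knob
- green_dot (a point): Green dot (20 minutes) on the control panel, 41 from the control's axis, 40 degrees right of the warmer's +x seen from the axis. A yellow dot (10 minutes) lies straight at +x, a white one (off) 40 degrees left of +x. Orange and white ticks on the front side are the ring's heat scale
- hood (a joint): Hood angle, rad: 0 shut, grows as it opens upward and back; starts from 0.65 to 0.95. Stiff hinge: it stays where it is left; closing takes about 1 to 3 N at the handle
- hood_hinge (a point): Middle of the hinge line, along the hood's lower back edge. The hood is a clear box 214 deep x 224 wide x 66 high, open below. The axes turn with the hood: x from its front to the hinge, y along the hinge to the warmer's left, z to its top
- hood_handle (a point): Middle of the hood's handle: a round wooden bar 12 thick, 110 long along the hood's y, on a post at each end, 40 in front of the hood's front wall; 254 before the hinge (x) and 56 above it (z). The axes turn with the hood
- heat_ring (a joint): Angle of the black outer ring (heat), rad, clockwise from above positive; starts from -0.9 to 0.9. About 0.03 N m turns it; it stays where it is left
- ring_mark (a point): Orange pointer on the ring's top, 28 from its axis. The ring is 60 in diameter, ribbed; its top is 14.5 above the control panel
- timer (a joint): Angle of the white inner knob, rad, clockwise from above positive: 0 off (white dot), 0.70 yellow, 1.40 green dot. It stands in a notch at each, with 0.08 rad of play, and cannot turn out of it until pressed down; then it turns lightly (0.02 N m). Let go within 0.08 rad of a notch it springs up into it, elsewhere it stays down
- knob_grip (a point): Middle of the knob's grip, an upright bar 31 long (x, to the pointer) x 12 wide (y) x 26 high, top 13 above this point. On the control's axis; knob up: 20 above the ring's top. Spring 3 N, growing 0.2 N per mm. Pressing 2 to 11 mm frees it: how far cannot be seen; 1 mm deeper it bottoms hard on the ring's hub, and with over 3 N there (beyond the spring) the ring turns with it
- index_plate: Notched plate inside the housing under the control, unseen, fixed to the warmer; origin on the control's axis, 0.5 above the panel. Its three notches hold the knob's blade
- timer_foot: Blade and foot of the knob inside the housing, unseen; they move with the knob, and stand in a notch of the index plate until the knob is pressed. More than 0.4 N m on the knob while it is held there (20 N on the plate) damages it
- knob_pointer (a point): Pointer end of the knob's grip, 15.5 from the axis, as high as knob_grip; a red line runs to it
- card_reader: Black payment terminal 155 (x) x 72 x 24 lying at the right. Origin: middle of the underside
- price_card: Price card in a wooden block, 28 x 100 (y) x 70 high, before the croissant basket at the left. Origin: middle of the underside
- tip_tin: Red tin box 91 (x) x 124 (y) x 65 high, right of the warmer. Origin: middle of the underside

How it is judged:
By the outcome, as a careful person would: the job done as asked, in the order asked, and still so for the second after the job is handed in, with the robot touching nothing.
It also fails if it takes over 69 s, if anything falls off the work surface, if the arm or the gripper's body presses on something with over 40 N, if the wrist force passes 120 N, or if a joint passes its speed limit or range.

## Working session

There is one attempt and no reset: what is moved stays moved. The work goes in short steps, Python scripts to look and compute and a shell command to move; the robot and the scene stay as the last step left them, time stands still between calls to the robot, and variables do not carry over. Pictures are saved under pics/ and viewed, at most 10 in all, crops included, and the job is handed in when it is done.

```bash
mkdir -p pics; ls
cat > h.py <<'E'
import numpy as np,cv2
from workcell import state,grab_frame,camera_params,order
def save(n,f):
    im=grab_frame(n); cv2.imwrite('pics/'+f,im[:,:,::-1]); return im
def ray(p,uv):
    K=np.array(p['K'],float);D=np.array(p['D'],float);E=np.array(p['extrinsics'],float)
    n=cv2.undistortPoints(np.array([[uv]],float),K,D)[0,0]
    R,t=E[:3,:3],E[:3,3]
    d=R.T@np.array([n[0],n[1],1]); return -R.T@t,d/np.linalg.norm(d)
def onz(p,uv,z):
    c,d=ray(p,uv); return c+d*(z-c[2])/d[2]
def proj(p,X):
    E=np.array(p['extrinsics'],float)
    return cv2.projectPoints(np.atleast_2d(np.array(X,float)),cv2.Rodrigues(E[:3,:3])[0],E[:3,3],np.array(p['K'],float),np.array(p['D'],float))[0][:,0]
E
python3 - <<'E'
from h import *
s=state();print(s)
a=save('top','top0.png');b=save('scene','scene0.png')
cv2.imwrite('pics/both0.png',cv2.resize(np.hstack([a,b])[:,:,::-1],(800,300)))
for n in('top','scene','wrist'):
    p=camera_params(n);print(n,np.round(p['K'],1).tolist(),np.round(p['D'],3).tolist(),np.round(p['extrinsics'],3).tolist())
E
```

```text
pics
{'time': 0.0, 'qpos': array([-7.35805971e+01,  1.87317360e+01, -1.10921883e+01,  6.02747796e+01,
       -6.41669050e-05,  8.23108640e+01]), 'joint_vel': array([-0.03837609,  0.03126674, -0.10828861,  0.07903925,  0.01330485,
       -0.07830982]), 'effort': array([-1.98547576e-03, -4.43394256e+01,  2.62442994e+01,  1.53511274e-02,
       -1.70848534e-04,  2.10167670e-06]), 'eef_pos': array([ 224.49971091, -501.45549478,  230.50483952]), 'tool_rot': array([-1.79902175e+02, -1.31428009e-02,  2.41085277e+01]), 'wrist_force': array([-0.79478988,  0.00473285, -1.17719663]), 'moment': array([-0.01553177,  0.03329198, -0.04122446]), 'finger_force': 0.0, 'grip_width': 0.9969449614786199}
top [[409.2, 0.0, 258.1], [0.0, 409.2, 181.0], [0.0, 0.0, 1.0]] [-0.118, 0.0, 0.0, 0.0, 0.0] [[-0.026, -1.0, 0.014, -64.751], [-0.998, 0.025, -0.052, 531.63], [0.052, -0.015, -0.999, 1270.174], [0.0, 0.0, 0.0, 1.0]]
scene [[392.0, 0.0, 252.5], [0.0, 392.0, 194.3], [0.0, 0.0, 1.0]] [-0.121, 0.0, 0.0, 0.0, 0.0] [[0.505, 0.863, -0.015, -203.623], [0.639, -0.386, -0.665, -273.622], [-0.58, 0.326, -0.746, 1539.911], [0.0, 0.0, 0.0, 1.0]]
wrist [[338.5, 0.0, 252.9], [0.0, 338.5, 195.8], [0.0, 0.0, 1.0]] [-0.096, 0.0, 0.0, 0.0, 0.0] [[0.409, -0.913, -0.001, -549.63], [-0.866, -0.388, 0.314, -41.867], [-0.287, -0.128, -0.949, 378.469], [0.0, 0.0, 0.0, 1.0]]
```

View pics/top0.png

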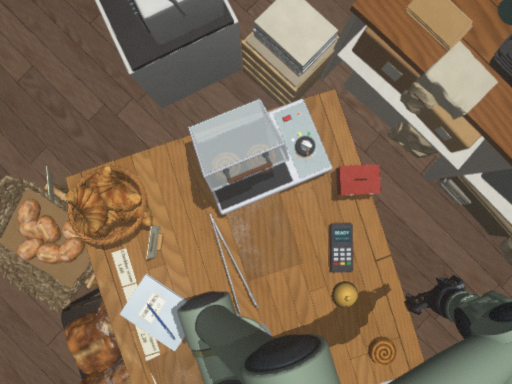

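View pics/scene0.png

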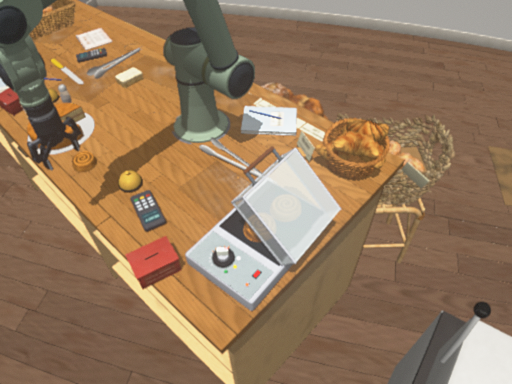

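Top: the control is at about (305,146), the warmer's front edge runs (222,210)-(330,170), and the hood is open with its handle near (250,172). The red tin is at (360,180) and the reader at (341,248). In the scene view the handle is at (263,163) and the knob at (222,253). I'll enlarge both views.

Run:
```python
import cv2,numpy as np
a=cv2.imread('pics/top0.png')[90:220,180:390];b=cv2.imread('pics/scene0.png')[140:310,180:345]
a=cv2.resize(a,None,fx=3.8,fy=3.8,interpolation=cv2.INTER_CUBIC);cv2.imwrite('pics/topc.png',a)
b=cv2.resize(b,None,fx=3.5,fy=3.5,interpolation=cv2.INTER_CUBIC);cv2.imwrite('pics/scenec.png',b)
```

```text
(no output)
```

View pics/topc.png

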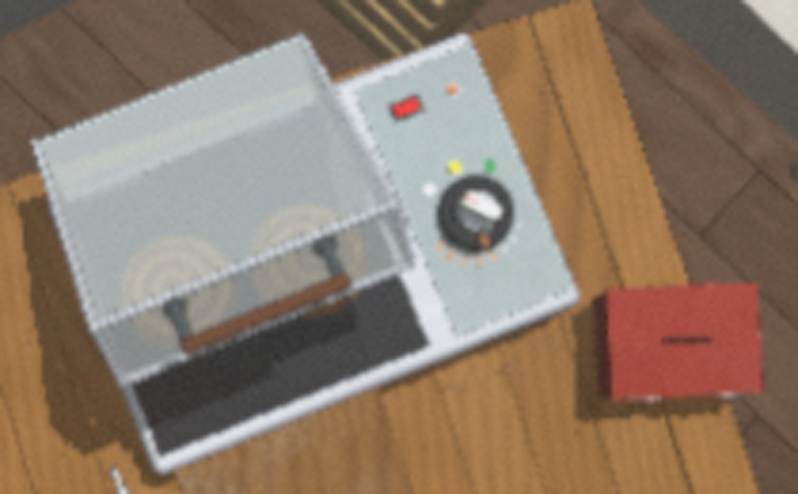

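View pics/scenec.png

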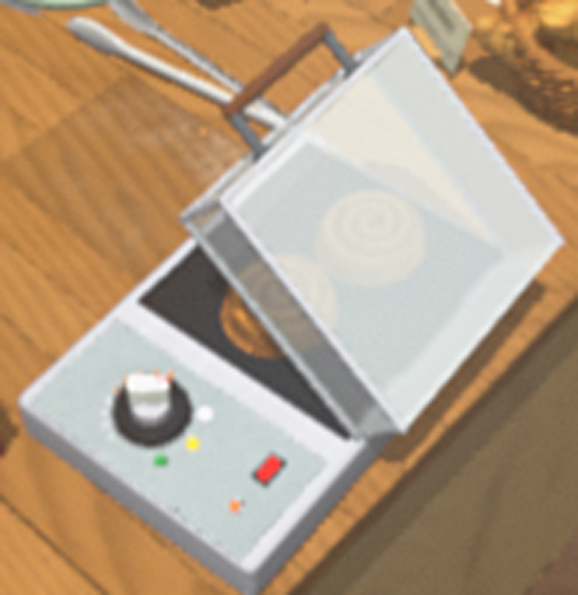

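Readings from the crops:
- **Top crop:** warmer top corners are FR (578,297), BR (467,37) and FL (160,470). The dots are white (429,189), yellow (455,168) and green (490,166). The handle ends are (185,347) and (347,283).
- **Scene crop:** FR (23,403), BR (250,575). The dots are white (204,413), yellow (193,444) and green (161,461). The handle ends are (230,108) and (325,30).

The knob's red line points toward the white dot.

```bash
cat > fit.py <<'E'
from h import *
from scipy.optimize import least_squares
T=lambda u,v:(180+(u+.5)/3.8-.5,90+(v+.5)/3.8-.5)
S=lambda u,v:(180+(u+.5)/3.5-.5,140+(v+.5)/3.5-.5)
pt,ps=camera_params('top'),camera_params('scene')
ax=np.array([-22,-130,64.])
dot=lambda a:ax+41*np.array([np.cos(np.radians(a)),np.sin(np.radians(a)),0])
W=[dot(40),dot(0),dot(-40),[-120,-185,62],[120,-185,62]]
tp=[T(429,189),T(455,168),T(490,166),T(578,297),T(467,37)]; sp=[S(204,413),S(193,444),S(161,461),S(23,403),S(250,575)]
def w2w(q,X):
    c,s=np.cos(q[2]),np.sin(q[2]);return np.array(X)@np.array([[c,-s,0],[s,c,0],[0,0,1]]).T+[q[0],q[1],0]
f=lambda q:np.r_[proj(pt,w2w(q,W))-tp,proj(ps,w2w(q,W))-sp].ravel()
r=least_squares(f,[600,0,.35],loss='soft_l1');q=r.x
print('warmer',q[:2],np.degrees(q[2]));print(np.round(r.fun.reshape(-1,2),1).tolist())
print('axis',w2w(q,[ax]))
def tri(a,b):
    c1,d1=ray(pt,a);c2,d2=ray(ps,b)
    st=np.linalg.lstsq(np.c_[d1,-d2],c2-c1,rcond=None)[0];A,B=c1+st[0]*d1,c2+st[1]*d2
    return (A+B)/2,np.linalg.norm(A-B)
L=tri(T(185,347),S(325,30));R=tri(T(347,283),S(230,108));print('handleL',L,'R',R)
M=(L[0]+R[0])/2;c,s=np.cos(q[2]),np.sin(q[2])
m=np.array([[c,s,0],[-s,c,0],[0,0,1]])@(M-[q[0],q[1],0]);print('mid',M,'warmer frame',m)
for zh in(62,64,66):
    g=np.arcsin((m[2]-zh)/np.hypot(254,56)); th=g-np.arctan2(56,254); print(zh,'theta',th,'hinge x',m[0]+np.hypot(254,56)*np.cos(g))
E
python3 fit.py
```

```text
warmer [605.27577149 -92.43495954] 20.77311546116949
[[0.2, 0.2], [0.1, -0.4], [0.0, -0.2], [1.7, 1.0], [0.6, -2.4], [0.9, 0.3], [0.4, -0.1], [0.3, -0.1], [-2.4, -1.8], [0.7, -0.5]]
axis [[ 630.81281966 -221.78664747   64.        ]]
handleL (array([ 5.18291788e+02, -8.26783363e-02,  2.70545311e+02]), np.float64(1.1243180238880421)) R (array([ 558.19607557, -106.86946659,  276.0581332 ]), np.float64(1.5598233744636107))
mid [538.24393189 -53.47607246 273.30172226] warmer frame [-48.85676554  60.20032279 273.30172226]
62 theta 0.7312323391194142 hinge x 102.81255294989515
64 theta 0.7181643408046194 hinge x 105.56081461270418
66 theta 0.7053238337086638 hinge x 108.2355511061186
```

```bash
cat >> h.py <<'E'
def to(target,yaw=None):
    s=state();y=np.radians(s['tool_rot'][2]);d=np.array(target)-s['eef_pos']
    a=np.array([np.cos(y)*d[0]+np.sin(y)*d[1],np.sin(y)*d[0]-np.cos(y)*d[1],-d[2]])
    tr=None if yaw is None else np.radians((s['tool_rot'][2]-yaw+180)%360-180)
    print('t',s['time'],'pos',s['eef_pos'].round(1),'rot',s['tool_rot'].round(1),'F',s['wrist_force'].round(1),'tool shift mm',a.round(1),'turn',tr)
E
python3 -m creep '[[[0.0276,-0.0165,-0.0062],0,0.3],[[0.0276,-0.0165,-0.0062],0,0.3],[[0.0276,-0.0165,-0.0062],0,0.3],[[0.0276,-0.0165,-0.0062],0,0.3],[[0.0276,-0.0165,-0.0062],0,0.3],[[0.0276,-0.0165,-0.0062],0,0.3],[[0.0276,-0.0165,-0.0062],0,0.3],[[0.0276,-0.0165,-0.0062],0,0.3],[[0.0276,-0.0165,-0.0062],0,0.3],[[0.0276,-0.0165,-0.0062],0,0.3],[[0.0276,-0.0165,-0.0062],0,0.3],[[0.0276,-0.0165,-0.0062],0,0.3],[[0.0276,-0.0165,-0.0062],0,0.3],[[0.0276,-0.0165,-0.0062],0,0.3],[[0.0276,-0.0165,-0.0062],0,0.3],[[0.0276,-0.0165,-0.0062],0,0.3],[[0.0276,-0.0165,-0.0062],0,0.3]]' 20
python3 -m creep '[[[0,0,0],-0.1164,0.3],[[0,0,0],-0.1164,0.3],[[0,0,0],-0.1164,0.3],[[0,0,0],-0.1164,0.3],[[0,0,0],-0.1164,0.3],[[0,0,0],-0.1164,0.3],[[0,0,0],-0.1164,0.3],[[0,0,0],-0.1164,0.3],[[0,0,0],-0.1164,0.3],[[0,0,0],-0.1164,0.3],[[0,0,0],-0.1164,0.3],[[0,0,0],-0.1164,0.3],[[0,0,0],-0.1164,0.3],[[0,0,0],0,0.3],[[0,0,0],0,0.3]]'
python3 - <<'E'
from h import *
to([538.2,-53.5,335],110.8)
p=camera_params('wrist');save('wrist','w1.png');print(proj(p,[[518.3,0,270.5],[558.2,-106.9,276]]))
print(state()['grip_width'])
E
```

```text
time: 1.52
eef_pos: [538.8, -52.8, 336.7]
tool_rot: [-180.0, 0.0, 24.1]
wrist_force: [0.5, -0.5, 0.1]
grip_width: 0.351
finger_force: 0.0
time: 2.77
eef_pos: [538.2, -54.3, 336.3]
tool_rot: [-180.0, -0.0, 110.6]
wrist_force: [0.5, 0.3, -0.5]
grip_width: 0.348
finger_force: 0.0
t 2.7667 pos [538.2 -54.3 336.3] rot [-180.    -0.   110.6] F [ 0.5  0.3 -0.5] tool shift mm [0.7 0.3 1.3] turn -0.0027149069231546586
[[256.24699095 123.44473489]
 [255.24009687 290.77174193]]
0.352240452155864
```

View pics/w1.png

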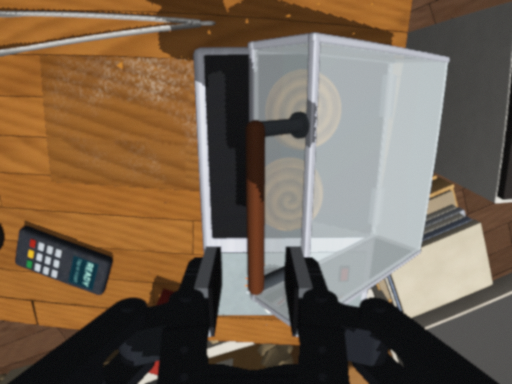

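The wooden handle runs (256,122)-(256,292), as predicted, and sits centred between the fingers. Next I descend and grip it lightly.

```bash
python3 -m creep '[[[0,0,0.011],0,0.3],[[0,0,0.011],0,0.3],[[0,0,0.011],0,0.3],[[0,0,0.011],0,0.3],[[0,0,0.011],0,0.3],[[0,0,0.011],0,0.3],[[0,0,0.011],0,0.3],[[0,0,0],0,0.3],[[0,0,0],0,0.3]]' 20
python3 -m creep '[[[0,0,0],0,0.8],[[0,0,0],0,0.8],[[0,0,0],0,0.8],[[0,0,0],0,0.8],[[0,0,0],0,0.8],[[0,0,0],0,0.8]]' 20
python3 - <<'E'
import numpy as np
R=np.hypot(254,56);t0=.718;a=np.arctan2(56,254)
th=np.linspace(t0,0,21);x=-R*np.cos(th+a);z=R*np.sin(th+a)
print(np.c_[np.diff(x),-np.diff(z)].round(1).tolist())
E
```

```text
time: 3.57
eef_pos: [537.9, -54.2, 259.3]
tool_rot: [-179.9, -0.0, 110.7]
wrist_force: [0.4, 0.3, 0.9]
grip_width: 0.349
finger_force: 0.0
time: 4.07
eef_pos: [538.8, -54.4, 260.3]
tool_rot: [179.9, 0.0, 110.8]
wrist_force: [0.8, 1.0, 2.1]
grip_width: 0.128
finger_force: 21.6
[[-7.4, 5.7], [-7.2, 5.9], [-7.0, 6.2], [-6.8, 6.4], [-6.5, 6.7], [-6.3, 6.9], [-6.0, 7.1], [-5.8, 7.3], [-5.5, 7.5], [-5.2, 7.7], [-4.9, 7.9], [-4.7, 8.1], [-4.4, 8.3], [-4.1, 8.4], [-3.8, 8.5], [-3.5, 8.7], [-3.1, 8.8], [-2.8, 8.9], [-2.5, 9.0], [-2.2, 9.1]]
```

```bash
python3 -m creep '[[[0,-0.0074,0.0057],0,0.8],[[0,-0.0072,0.0059],0,0.8],[[0,-0.0070,0.0062],0,0.8],[[0,-0.0068,0.0064],0,0.8],[[0,-0.0065,0.0067],0,0.8],[[0,-0.0063,0.0069],0,0.8],[[0,-0.0060,0.0071],0,0.8],[[0,-0.0058,0.0073],0,0.8],[[0,-0.0055,0.0075],0,0.8],[[0,-0.0052,0.0077],0,0.8]]'
```

```text
time: 4.9
eef_pos: [481.0, -76.5, 192.5]
tool_rot: [179.7, 0.0, 110.8]
wrist_force: [8.4, 3.0, -3.7]
grip_width: 0.123
finger_force: 20.3
```

```bash
python3 -m creep '[[[0,-0.0049,0.0079],0,0.8],[[0,-0.0047,0.0081],0,0.8],[[0,-0.0044,0.0083],0,0.8],[[0,-0.0041,0.0084],0,0.8],[[0,-0.0038,0.0085],0,0.8],[[0,-0.0035,0.0087],0,0.8],[[0,-0.0031,0.0088],0,0.8],[[0,-0.0028,0.0089],0,0.8]]'
```

```text
time: 5.57
eef_pos: [453.8, -87.0, 125.5]
tool_rot: [179.4, -0.0, 110.9]
wrist_force: [11.5, 7.5, -1.8]
grip_width: 0.13
finger_force: 19.9
```

```bash
python3 -m creep '[[[0,-0.0010,0.0045],0,0.8],[[0,-0.0010,0.0045],0,0.8],[[0,-0.0010,0.0045],0,0.8],[[0,-0.0010,0.0045],0,0.8],[[0,0,0],0,0.8],[[0,0,0],0,0.8]]'
```

```text
time: 6.07
eef_pos: [452.3, -89.5, 110.3]
tool_rot: [179.3, 0.2, 110.9]
wrist_force: [7.2, 6.0, 16.9]
grip_width: 0.134
finger_force: 23.7
```

```bash
python3 -m creep '[[[0,0.002,0.001],0,0.8],[[0,0.002,0.001],0,0.8],[[0,0,0.001],0,0.8],[[0,0,0],0,0.8]]'
python3 - <<'E'
from h import *
a=save('top','top1.png')[90:220,180:390];b=save('scene','scene1.png')[140:310,180:345]
a=cv2.resize(a,(420,260));b=cv2.resize(b,(380,392));c=np.zeros((392,800,3),np.uint8);c[:260,:420]=a;c[:,420:]=b
cv2.imwrite('pics/c1.png',c[:,:,::-1])
E
```

```text
time: 6.4
eef_pos: [452.6, -89.9, 107.8]
tool_rot: [179.7, 0.4, 110.8]
wrist_force: [-5.8, -0.2, 32.3]
grip_width: 0.127
finger_force: 26.1
```

View pics/c1.png

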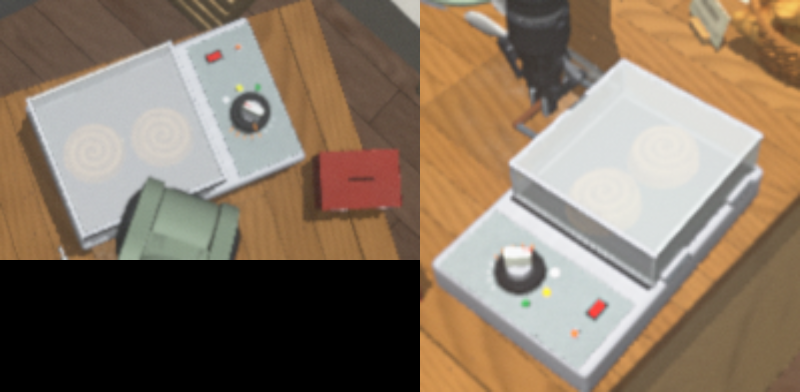

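The hood is shut over both buns and the force climbs at the stop. Next I release the handle, lift, and go to the knob.

```bash
python3 -m creep '[[[0,0,-0.001],0,0.8],[[0,0,-0.001],0,0.8],[[0,0,0],0,0.35],[[0,0,0],0,0.35],[[0,0,0],0,0.35],[[0,0,-0.015],0,0.35],[[0,0,-0.025],0,0.35],[[0,0,-0.03],0,0.35],[[0,0,-0.03],0,0.35],[[0,0,0],0,0.35],[[0,0,0],0,0.35]]'
python3 - <<'E'
from h import *
to([630.8,-221.8,200],-119.2)
E
```

```text
time: 7.42
eef_pos: [450.3, -88.3, 206.6]
tool_rot: [179.9, 0.1, 110.8]
wrist_force: [0.1, -0.1, 0.1]
grip_width: 0.322
finger_force: 0.0
t 7.4167 pos [450.3 -88.3 206.6] rot [1.799e+02 1.000e-01 1.108e+02] F [ 0.1 -0.1  0.1] tool shift mm [-188.9  121.3    6.6] turn -2.268670916914291
```

```bash
python3 -m creep '[[[-0.0189,0.0121,0],0,0.3],[[-0.0189,0.0121,0],0,0.3],[[-0.0189,0.0121,0],0,0.3],[[-0.0189,0.0121,0],0,0.3],[[-0.0189,0.0121,0],0,0.3],[[-0.0189,0.0121,0],0,0.3],[[-0.0189,0.0121,0],0,0.3],[[-0.0189,0.0121,0],0,0.3],[[-0.0189,0.0121,0],0,0.3],[[-0.0189,0.0121,0],0,0.3]]'
python3 -m creep '[[[0,0,0],-0.1194,0.3],[[0,0,0],-0.1194,0.3],[[0,0,0],-0.1194,0.3],[[0,0,0],-0.1194,0.3],[[0,0,0],-0.1194,0.3],[[0,0,0],-0.1194,0.3],[[0,0,0],-0.1194,0.3],[[0,0,0],-0.1194,0.3],[[0,0,0],-0.1194,0.3],[[0,0,0],-0.1194,0.3],[[0,0,0],-0.1194,0.3],[[0,0,0],-0.1194,0.3],[[0,0,0],-0.1194,0.3],[[0,0,0],-0.1194,0.3],[[0,0,0],-0.1194,0.3],[[0,0,0],-0.1194,0.3],[[0,0,0],-0.1194,0.3],[[0,0,0],-0.1194,0.3],[[0,0,0],-0.1194,0.3]]'
python3 -m creep '[[[0,0,0],0,0.3],[[0,0,0],0,0.3]]'
python3 - <<'E'
from h import *
to([630.8,-221.8,150],-119.2)
p=camera_params('wrist');im=save('wrist','w2.png');print(proj(p,[[630.8,-221.8,111.5],[630.8,-221.8,78.5]]),state()['qpos'].round(1))
E
```

```text
time: 8.25
eef_pos: [629.4, -221.8, 202.8]
tool_rot: [-179.8, -0.2, 110.8]
wrist_force: [0.5, 0.6, -0.3]
grip_width: 0.35
finger_force: 0.0
time: 9.83
eef_pos: [628.6, -221.2, 202.9]
tool_rot: [179.7, -0.0, -118.9]
wrist_force: [1.3, -0.2, -0.4]
grip_width: 0.353
finger_force: 0.0
time: 10.0
eef_pos: [628.9, -221.3, 203.6]
tool_rot: [179.8, -0.0, -119.4]
wrist_force: [-0.1, 0.3, -0.2]
grip_width: 0.35
finger_force: 0.0
t 10.0 pos [ 628.9 -221.3  203.6] rot [ 179.8   -0.  -119.4] F [-0.1  0.3 -0.2] tool shift mm [-0.5 -1.9 53.6] turn -0.003196018359365208
[[249.06437597 202.84914496]
 [249.38049864 189.51316257]] [-25.7  32.4   6.5  64.2   0.  -86.4]
```

View pics/w2.png

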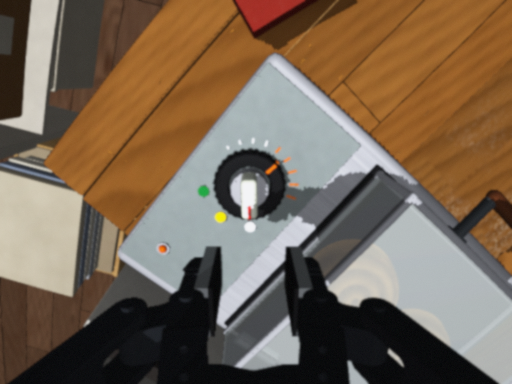

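The wrist view shows the knob's white bar around (249,197), its red pointer aimed at the white dot (250,227). The ring is centred near (250,185) and its orange mark is at (271,169). I'll measure these by mask.

```bash
cat > ring.py <<'E'
from h import *
import sys
def meas(im,p,axis=(630.8,-221.8)):
    hsv=cv2.cvtColor(im,cv2.COLOR_RGB2HSV);c=proj(p,[[*axis,78.5]])[0]
    yy,xx=np.mgrid[:384,:512];near=lambda r:(np.hypot(xx-c[0],yy-c[1])<r)
    w=((hsv[...,1]<45)&(hsv[...,2]>215)&near(36)).astype(np.uint8)
    k=max(cv2.findContours(w,0,2)[0],key=cv2.contourArea) if w.any() else None
    if k is not None:
        r=cv2.minAreaRect(k);X=onz(p,r[0],111.5);b=cv2.boxPoints(r);B=np.array([onz(p,q,111.5)[:2] for q in b])
        e=B[1]-B[0],B[2]-B[1];L=max(e,key=np.linalg.norm)
        print('knob px',r,'world',X[:2].round(1),'edges',[np.linalg.norm(v).round(1) for v in e],'dir',np.degrees(np.arctan2(L[1],L[0]))%180)
    d=((hsv[...,2]<75)&near(45)).astype(np.uint8);k=max(cv2.findContours(d,0,2)[0],key=cv2.contourArea)
    (u,v),rr=cv2.minEnclosingCircle(k);print('ring circle',u,v,rr,onz(p,(u,v),78.5)[:2].round(1))
    o=(hsv[...,0]<18)&(hsv[...,0]>5)&(hsv[...,1]>150)&(hsv[...,2]>150)&near(31)
    if o.any():
        X=onz(p,(xx[o].mean(),yy[o].mean()),78.5);print('orange',o.sum(),X[:2].round(1),'angle',np.degrees(np.arctan2(X[1]-axis[1],X[0]-axis[0])))
E
python3 - <<'E'
from ring import *
meas(cv2.imread('pics/w2.png')[:,:,::-1].copy(),camera_params('wrist'))
E
```

```text
knob px ((248.0, 199.0), (36.0, 14.0), 90.0) world [ 630.3 -224.8] edges [np.float64(10.0), np.float64(27.8)] dir 60.761869113522515
ring circle 250.06887817382812 184.54063415527344 36.34360122680664 [ 628.5 -225.3]
orange 33 [ 609.1 -228.2] angle -163.6751475668607
```

```bash
python3 -m creep '[[[0.0003,-0.0004,0.014],0,0.3],[[0.0003,-0.0004,0.014],0,0.3],[[0.0003,-0.0004,0.014],0,0.3],[[0.0003,-0.0004,0.014],0,0.3],[[0.0002,-0.0004,0.014],0,0.3],[[0,0,0],0,0.3],[[0,0,0],0,0.3],[[0,0,0],0,0.3]]' 20
python3 - <<'E'
from ring import *
to([630,-223.5,97],-119.2)
p=camera_params('wrist');im=save('wrist','w3.png');e=state()['eef_pos'];print('TCP px',proj(p,[e,[630,-223.5,111.5],[630,-223.5,78.5]]))
meas(im,p,(630,-223.5))
E
```

```text
time: 10.72
eef_pos: [631.1, -224.1, 136.2]
tool_rot: [-180.0, 0.0, -119.3]
wrist_force: [0.5, -0.5, 1.1]
grip_width: 0.344
finger_force: 0.0
t 10.7167 pos [ 631.1 -224.1  136.2] rot [-180.     0.  -119.3] F [ 0.5 -0.5  1.1] tool shift mm [ 0.   1.2 39.2] turn -0.001053206065904956
TCP px [[250.78044323 266.95205488]
 [254.02973108 243.2228119 ]
 [253.91007405 220.0558185 ]]
knob px ((253.0, 223.5), (13.0, 18.0), 90.0) world [ 624.8 -233.9] edges [np.float64(9.5), np.float64(7.5)] dir 150.78079538017266
ring circle 253.9334716796875 220.0236053466797 44.979122161865234 [ 630.  -223.5]
orange 12 [ 611.4 -227.8] angle -166.9899099578444
```

View pics/w3.png

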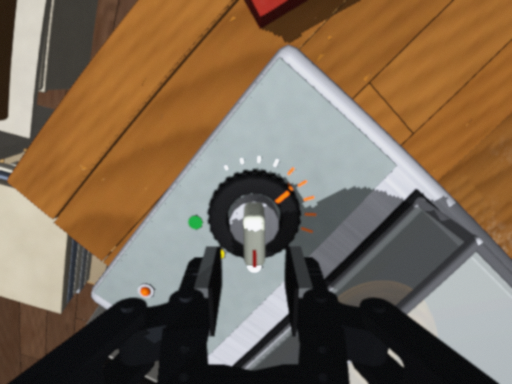

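The bar is centred at column 254.5 between the fingertips (221 and 285), with its pointer at the white dot. I shift about 1 mm, descend around the grip and close gently.

```bash
python3 -m creep '[[[0,0.0005,0.008],0,0.3],[[0,0.0005,0.008],0,0.3],[[0,0,0.008],0,0.3],[[0,0,0.008],0,0.3],[[0,0,0.006],0,0.3],[[0,0,0],0,0.3],[[0,0,0],0,0.3]]' 20
python3 -m creep '[[[0,0,0],0,0.5],[[0,0,0],0,0.6],[[0,0,0],0,0.65],[[0,0,0],0,0.7],[[0,0,0],0,0.75],[[0,0,0],0,0.8],[[0,0,0],0,0.8],[[0,0,0],0,0.8]]' 20
python3 -c "
from h import *
s=state();print(s['moment'],s['wrist_force'])"
```

```text
time: 11.35
eef_pos: [629.6, -223.3, 96.9]
tool_rot: [179.9, -0.0, -119.2]
wrist_force: [-0.1, 0.1, -0.5]
grip_width: 0.344
finger_force: 0.0
time: 12.02
eef_pos: [630.5, -223.8, 98.3]
tool_rot: [-179.9, 0.0, -119.2]
wrist_force: [0.7, -1.1, 2.3]
grip_width: 0.135
finger_force: 20.6
[-0.14442086 -0.22555156 -0.0118453 ] [ 0.68297188 -1.05446268  2.31989284]
```

```bash
for i in 1 2 3; do python3 -m creep '[[[0,0,0.0005],0,0.8],[[0,0,0.0005],0,0.8],[[0,0,0],0,0.8],[[0,0,0],0,0.8]]' | egrep 'time|pos|wrist|rot'; python3 -c "
from workcell import state;s=state();print(s['moment'][2])"; done
```

```text
time: 12.35
eef_pos: [630.5, -223.8, 97.0]
tool_rot: [-179.9, 0.0, -119.2]
wrist_force: [1.6, -2.1, 2.0]
0.01372038635772648
time: 12.68
eef_pos: [630.5, -223.8, 95.9]
tool_rot: [-179.9, 0.0, -119.2]
wrist_force: [3.3, -1.4, 3.7]
0.029227749500328592
time: 13.02
eef_pos: [630.4, -223.7, 94.9]
tool_rot: [-179.9, -0.0, -119.2]
wrist_force: [4.0, -2.6, 3.5]
-0.005554738931522555
```

```bash
python3 -m creep '[[[0,-0.0004,0.0005],0,0.8],[[0,0,0.0005],0,0.8],[[0,0,0],0,0.8],[[0,0,0],0,0.8]]' | egrep 'time|pos|wrist';for i in 1 2; do python3 -m creep '[[[0,0,0.0003],0,0.8],[[0,0,0.0003],0,0.8],[[0,0,0],0,0.8],[[0,0,0],0,0.8]]' | egrep 'time|pos|wrist'; python3 -c "
from workcell import state;s=state();print(s['moment'][2])"; done
```

```text
time: 13.35
eef_pos: [630.5, -223.7, 94.0]
wrist_force: [2.2, -2.0, 5.0]
time: 13.68
eef_pos: [630.5, -223.8, 93.9]
wrist_force: [2.1, -1.2, 7.7]
0.009322746157199437
time: 14.02
eef_pos: [630.5, -223.8, 93.8]
wrist_force: [1.1, -2.0, 10.8]
-0.014613248886078775
```

It bottoms at z≈94.0, where the force rises with no more travel. I back off to about 0.5 mm above the stop, inside the 1 mm window where the knob is free.

```bash
python3 -m creep '[[[0,-0.0002,-0.0006],0,0.8],[[0,0,-0.0006],0,0.8],[[0,0,-0.0004],0,0.8],[[0,0,0],0,0.8],[[0,0,0],0,0.8],[[0,0,0],0,0.8]]' | egrep 'time|pos|wrist'
python3 - <<'E'
from h import *
import numpy as np
A=[]
for i in range(6):
    grab_frame('top');s=state();A.append([*s['eef_pos'],*s['wrist_force'],s['moment'][2],s['tool_rot'][2]])
A=np.array(A);print(A.mean(0).round(3),A.std(0).round(3))
E
```

```text
time: 14.52
eef_pos: [630.5, -223.8, 94.1]
wrist_force: [2.1, -2.0, 4.8]
[ 6.30488e+02 -2.23769e+02  9.40800e+01  2.75100e+00 -1.96100e+00
  5.08500e+00  6.00000e-03 -1.19209e+02] [0.016 0.006 0.01  0.317 0.604 0.669 0.03  0.001]
```

```bash
python3 -m creep '[[[0,0,-0.0003],0,0.8],[[0,0,-0.0003],0,0.8],[[0,0,0],0,0.8],[[0,0,0],0,0.8]]' | egrep 'time|wrist'
python3 - <<'E'
from h import *
A=[]
for i in range(6):
    grab_frame('top');s=state();A.append([*s['eef_pos'],*s['wrist_force'],s['moment'][2],s['tool_rot'][2]])
A=np.array(A);print(A.mean(0).round(3))
E
```

```text
time: 15.15
wrist_force: [2.6, -1.5, 4.3]
[ 6.30471e+02 -2.23756e+02  9.45760e+01  2.57100e+00 -2.31800e+00
  4.02100e+00 -1.00000e-02 -1.19210e+02]
```

```bash
for i in 1 2 3; do python3 -m creep '[[[0,0,0],0.03,0.8],[[0,0,0],0.03,0.8],[[0,0,0],0,0.8],[[0,0,0],0,0.8]]' | egrep 'time|pos|wrist|rot'; python3 -c "
from workcell import state;s=state();print(s['moment'])"; done
```

```text
time: 15.78
eef_pos: [630.4, -223.7, 94.6]
tool_rot: [180.0, -0.0, -122.6]
wrist_force: [1.7, -1.9, 2.9]
[-0.42839141 -0.47644005 -0.01885575]
time: 16.12
eef_pos: [630.3, -223.7, 94.6]
tool_rot: [180.0, -0.0, -126.0]
wrist_force: [1.4, -1.2, 4.4]
[-0.34091373 -0.4988143   0.00083353]
time: 16.45
eef_pos: [630.3, -223.6, 94.6]
tool_rot: [180.0, -0.0, -129.4]
wrist_force: [2.3, -2.4, 3.0]
[-0.29065943 -0.35991311  0.00219397]
```

It turns freely with almost no torque. I continue to the green dot.

```bash
for i in 1 2; do python3 -m creep '[[[0,0,0],0.06,0.8],[[0,0,0],0.06,0.8],[[0,0,0],0.06,0.8],[[0,0,0],0.06,0.8],[[0,0,0],0.06,0.8],[[0,0,0],0,0.8],[[0,0,0],0,0.8]]' | egrep 'time|pos|wrist|rot'; python3 -c "
from workcell import state;s=state();print(s['moment'])"; done
```

```text
time: 17.03
eef_pos: [630.0, -223.3, 94.4]
tool_rot: [179.9, -0.0, -146.6]
wrist_force: [1.0, 0.2, 3.3]
[-0.03259446 -0.15454236 -0.01282957]
time: 17.62
eef_pos: [629.8, -222.9, 94.3]
tool_rot: [179.9, -0.1, -163.7]
wrist_force: [-0.6, 1.7, 3.8]
[ 0.41982491  0.05392483 -0.00787423]
```

```bash
python3 -m creep '[[[0,0,-0.0002],0.06,0.8],[[0,0,0],0.06,0.8],[[0,0,0],0.06,0.8],[[0,0,0],0.06,0.8],[[0,0,0],0.06,0.8],[[0,0,0],0,0.8],[[0,0,0],0,0.8]]' | egrep 'time|pos|wrist|rot'; python3 -m creep '[[[0,0,-0.0001],0.06,0.8],[[0,0,0],0.06,0.8],[[0,0,0],0.06,0.8],[[0,0,0],0.06,0.8],[[0,0,0],0.06,0.8],[[0,0,0],0.022,0.8],[[0,0,0],0,0.8],[[0,0,0],0,0.8],[[0,0,0],0,0.8]]' | egrep 'time|pos|wrist|rot'; python3 -c "
from workcell import state;s=state();print(s['moment'])"
```

```text
time: 18.2
eef_pos: [629.8, -222.5, 94.4]
tool_rot: [179.9, -0.1, 179.1]
wrist_force: [-1.9, 4.9, 3.7]
time: 18.95
eef_pos: [629.9, -222.0, 94.4]
tool_rot: [179.8, -0.1, 160.7]
wrist_force: [-0.4, 5.0, 3.6]
[1.22958565 0.21839492 0.00278921]
```

```bash
python3 -m creep '[[[0,0.0003,-0.0003],0,0.8],[[0,0.0003,-0.0005],0,0.8],[[0,0,-0.0005],0,0.8],[[0,0,-0.0005],0,0.8],[[0,0,-0.0005],0,0.8],[[0,0,-0.0005],0,0.8],[[0,0,-0.0005],0,0.8],[[0,0,0],0,0.8],[[0,0,0],0,0.8]]' | egrep 'time|pos|wrist|rot'; python3 -c "
from workcell import state;s=state();print(s['moment'])"
```

```text
time: 19.7
eef_pos: [629.9, -222.0, 97.7]
tool_rot: [179.9, -0.1, 160.6]
wrist_force: [-1.3, 4.9, 3.4]
[ 1.27071089  0.30831228 -0.02689725]
```

```bash
for i in 1 2 3; do python3 -m creep '[[[0,0,-0.0003],0,0.8],[[0,0,-0.0002],0,0.8],[[0,0,0],0,0.8],[[0,0,0],0,0.8]]' | egrep 'pos|wrist'; done
python3 -m creep '[[[0,0,0],0,0.7],[[0,0,0],0,0.6],[[0,0,0],0,0.45],[[0,0,0],0,0.3],[[0,0,0],0,0.3],[[0,0,0],0,0.3]]'
```

```text
eef_pos: [629.9, -222.0, 98.2]
wrist_force: [-1.8, 5.5, 3.1]
eef_pos: [629.9, -222.0, 98.3]
wrist_force: [-0.9, 5.0, 1.0]
eef_pos: [629.9, -222.0, 98.3]
wrist_force: [-0.1, 5.8, -2.5]
time: 21.2
eef_pos: [630.9, -223.9, 100.1]
tool_rot: [-180.0, 0.0, 160.4]
wrist_force: [0.9, 0.1, -0.5]
grip_width: 0.35
finger_force: 0.0
```

The knob reached its upper stop at z=98.3, the same height as before. I retreat straight up and check.

```bash
python3 -m creep '[[[0,0,-0.01],0,0.3],[[0,0,-0.018],0,0.3],[[0,0,-0.02],0,0.3],[[0,0,-0.02],0,0.3],[[0,0,-0.02],0,0.3],[[0,0,-0.02],0,0.3],[[0,0,0],0,0.3],[[0,0,0],0,0.3],[[0,0,0],0,0.3]]'
python3 - <<'E'
from ring import *
p=camera_params('wrist');im=save('wrist','w4.png');print(proj(p,[[630,-223.5,111.5]]))
meas(im,p)
s=save('scene','scene2.png')[140:310,180:345]
c=np.zeros((400,800,3),np.uint8);c[:300,:400]=cv2.resize(im,(400,300));c[:,410:798]=cv2.resize(s,(388,400));cv2.imwrite('pics/c2.png',c[:,:,::-1])
E
```

```text
time: 21.95
eef_pos: [630.5, -223.1, 207.5]
tool_rot: [-180.0, -0.0, 160.5]
wrist_force: [-0.7, 0.7, -0.3]
grip_width: 0.349
finger_force: 0.0
[[253.96960357 199.27667359]]
knob px ((254.0, 198.0), (36.0, 14.0), 90.0) world [ 629.1 -223.1] edges [np.float64(10.2), np.float64(28.1)] dir 160.9143199218031
ring circle 254.7094268798828 181.54188537597656 35.3118896484375 [ 626.2 -221.4]
orange 32 [ 608.6 -227.7] angle -165.14584723478774
```

View pics/c2.png

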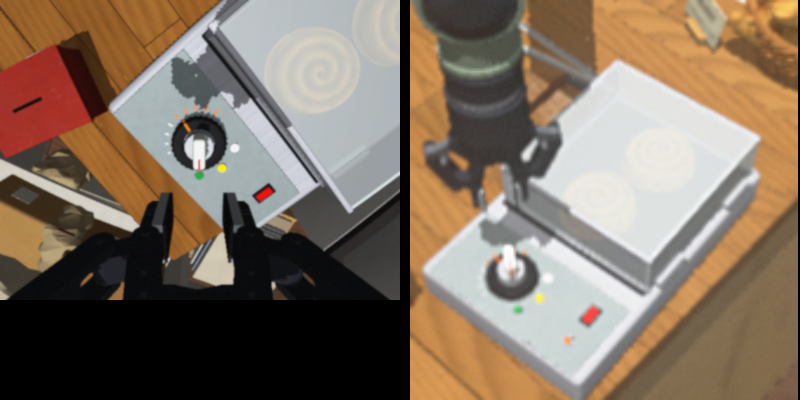

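The knob's red line points at the green dot and the knob stands at full height. The ring mark stayed put, within measurement noise, and the hood is still shut.

```bash
python3 -c "
from workcell import order;print(order.job_done())"
```

```text
the job is handed in; nothing more can be done
None
```

The job is handed in at about 22 s: the hood is shut over the buns and the knob is fully up at the green dot; the ring shows no movement beyond about 1° of measurement noise, and the arm never went near the reader, tin or card.

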